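# Park the nut driver against the pot's earth strap

### The job

Take the yellow-handled nut driver out of its bakelite socket and park it in the deep grey pot, handle up, so that it leans on the side of the rim that carries the copper earth strap. Lower it until its foot is at the bottom of the pot before letting go - do not drop it in. Leave the pot standing where it is, and leave the blue-handled nut driver alone in its socket.

Things in the scene. Friction and masses are not known exactly. Their poses are not given: they have to be found in the camera images.
- yellow_driver_mid (a point): Middle of the loose nut driver (75 g), on its axis, 95 mm above its foot. Round, 190 mm long: steel shaft 9.6 mm thick for the lower 118 mm, then a yellow handle 18 mm thick to the top. z points foot to handle. It starts upright (within 4 degrees), handle up, in one of two fixed tan-brown bakelite tube bases (44 mm wide, 45 mm high, bore 12 mm, 40 mm deep); it lifts straight out.
- yellow_driver_top (a point): Centre of the top end of the yellow handle, on the tool's axis 190 mm from its foot. Same axes as the other point.
- pot: Loose deep round pot of grey painted metal, about 0.4 kg: 68 mm wide, 100 mm high, wall 4 mm (mouth 60 mm wide), floor 5 mm thick. Origin at the centre of its underside, z up. The copper earth strap, 30 mm wide, hangs over the rim on the +x side of this frame, with a small flat copper tab standing out 16 mm from the rim there. Its yaw can be anything.
- blue_driver_mid (a point): The bystander: a nut driver of the same shape and size with a blue handle, standing in the other tube base. This point is on its axis half-way up, 95 mm above its foot.
Mind the look-alikes: they are no part of the job. Of the things that look like the part that bears yellow_driver_mid, the smallest one is meant.

How it is judged:
By the outcome, as a careful person would: the job done as asked, in the order asked, and still so for the second after the job is handed in, with the robot touching nothing.
It also fails if it takes over 35 s, if anything falls off the work surface, if the arm or the gripper's body presses on something with over 40 N, if the wrist force passes 120 N, or if a joint passes its speed limit or range.

### The arm

A 6-joint arm with a two-finger parallel gripper is mounted at the origin on the work surface. World frame = base frame: x ahead of the robot, y to its left, z up, the work surface at z = 0. Lengths are in mm, angles in rad, forces in N, time in s.
With the tool pointing down it reaches from about 350 to 775 mm from the base axis. Payload 7.3 kg.
Tool frame: the origin (TCP) lies at the very end of the fingers, on their centre line; the grasp point (between the pads) lies bot.grip_point_offset behind it (bot.grip_point_offset is the distance from the TCP to the grasp point, in mm); z points along the fingers, y is the line along which they close (so a half turn about z gives the same grasp; the last joint's range is limited). The gripper opens to 92 mm and grips with 3 to 60 N. Pads are 19 mm wide; open, the fingers measure 130 mm over their backs; the gripper's body (75 mm by 190 mm) begins 47 mm behind the grasp point.
Start: joints at [-1.382, 0.342, 1.524, -0, 1.275, -0.146], TCP at [172.528, -495.865, 195.541] pointing down, gripper open.
Joint ranges: [-2.53, 2.53], [-0.77, 2.02], [0.04, 2.7], [-1, 4.14], [0.28, 2.66], [-3.11, 3.11]. Speed limits (rad/s): [2.57, 2.57, 3.14, 3.14, 3.14, 3.14].

### API

Orientations are given as [roll, pitch, yaw] about the fixed x, y, z axes, in that order (R = Rz(yaw) Ry(pitch) Rx(roll)).
In Python, from plant import bot gives the robot as it stands. The module is installed in compiled form; this text tells all that it offers.
- The arm moves only by the tool carry_out, never from a script. Its argument "plan" is a list of rows, each an object of numbers: "tx", "ty", "tz": the shift along the world's x, y, z in mm; "rx", "ry", "rz": the turn, a rotation vector about the world's x, y, z in rad. A call has 1 to 12 rows; each row shifts and turns the commanded pose from where the row before left it; what a row does not reach is not made up. A row lasts 1/10 s, in which the tool goes at most 50 mm and 8.59 degrees, less where a joint would pass 70% of its speed; a pose out of reach is approached as far as the arm can. A call with a gripper value outside its range is refused whole. "gripper" is the closure, from 0 (fully open) to 1 (shut), set as the call begins (left out, the last holds). The fingers move at their own pace and stop on an object; the grip force is fixed at half the most. Time passes only in rows, so rows that do not move let the fingers close. It gives the time, the measured TCP pose, the force, the opening and the grip force at its end, in the units of the state.
- bot.get_obs(): the state, without advancing time (a new reading comes with each control period).
- bot.capture(name): name is "scene" or "side" or "wrist"; returns the picture (384x512x3 uint8, red, green, blue); there is no depth.
- bot.camera_model(name): a dict with "camera_matrix" (3x3 intrinsics, pixels), "dist" ([k1, k2, p1, p2, k3] as OpenCV has them; the pictures are not rectified), "R" (3x3) and "t" (3): a world point X has camera coordinates R X + t. Camera axes: x right, y down, z forward; pixel columns grow to the right and rows downward; lengths in mm; the calibration is good to about 2 mm. A picture is of the moment at which its call begins: read the wrist's pose just before it. camera_model takes no time and is no camera call; for the wrist camera it gives the pose at the moment of the call.
- bot.close_job(): hands the job in; it is judged then, once.
The state is a dict: "time": time; "joint_positions": joint angles; "dq": joint speeds; "tau": joint torques, N m; "tool_pos": TCP position; "tcp_rot": TCP orientation; "contact_force": force on the tool from outside, world axes, zero at the start; "moment": the same for the moment, N m; "grip_width": finger opening in mm; "finger_force": force on a finger pad.
Only numpy, scipy, OpenCV 4.12 (cv2) and the standard library are available. Lean on these libraries where they do the work, as an engineer would, in place of code of your own. Each camera call takes 0.05 s, during which the arm holds its last target. There are 200 camera calls.

## Working session

There is one attempt and no reset: what is moved stays moved. The work goes in short steps, Python scripts to look and compute and a tool call to move; the robot and the scene stay as the last step left them, time stands still between calls to the robot, and variables do not carry over. Pictures are saved under pics/ and viewed, at most 10 in all, crops included, and the job is handed in when it is done.

Besides the shell and the picture viewer there is one more tool, called after "Request:" in YAML: its name, and indented under it one key for each argument. carry_out: Moves the arm, as the interface text tells. Its arguments: {"type":"object","properties":{"plan":{"type":"array"},"gripper":{"type":"number"}},"required":["plan"]}

```bash
mkdir -p pics
python3 - <<'E'
from plant import bot
import cv2,numpy as np
o=bot.get_obs();print(o, bot.grip_point_offset)
a=[bot.capture(n) for n in("scene","side")]
for n,i in zip(("scene","side"),a):
    cv2.imwrite(f"pics/{n}0.png",cv2.resize(i[:,:,::-1],(800,600)));cv2.imwrite(f"pics/raw_{n}0.png",i[:,:,::-1]);print(bot.camera_model(n))
E
```

```text
{'time': 0.0, 'joint_positions': array([-1.38198442e+00,  3.42700806e-01,  1.52504393e+00,  2.15046091e-06,
        1.27540831e+00, -1.46000837e-01]), 'dq': array([-1.03986620e-03, -2.08858124e-04,  2.66482472e-04, -9.66974729e-05,
       -4.17901847e-04,  8.97695641e-05]), 'tau': array([ 2.30113221e-05, -4.31236196e+01, -2.44217259e+01,  7.18203024e-02,
        5.59960864e-02, -9.18980254e-05]), 'tool_pos': array([ 172.44284109, -495.3723653 ,  194.84699306]), 'tcp_rot': array([-3.14004916e+00, -2.29045140e-04,  3.34811941e-01]), 'contact_force': array([ 0.0234305 , -0.45571428,  0.2363174 ]), 'moment': array([-0.04024276,  0.00279786, -0.00296567]), 'finger_force': 0.0, 'grip_width': 92.30280516416617} 18.8
{'camera_matrix': array([[430.06331357,   0.        , 252.44367156],
       [  0.        , 430.06331357, 185.73487916],
       [  0.        ,   0.        ,   1.        ]]), 'dist': array([-0.01508775,  0.        ,  0.        ,  0.        ,  0.        ]), 'R': array([[ 0.29476359,  0.9554967 ,  0.0118526 ],
       [ 0.68916364, -0.20397684, -0.69530348],
       [-0.66194253,  0.21311853, -0.71861852]]), 't': array([-137.3322331 , -261.80970664, 1374.79452483])}
{'camera_matrix': array([[403.13987426,   0.        , 257.2366515 ],
       [  0.        , 403.13987426, 184.168518  ],
       [  0.        ,   0.        ,   1.        ]]), 'dist': array([-0.04224178,  0.        ,  0.        ,  0.        ,  0.        ]), 'R': array([[-0.98297869, -0.18287289,  0.01761793],
       [-0.13114402,  0.63128514, -0.76438231],
       [ 0.12866287, -0.75368201, -0.64452253]]), 't': array([507.36476513, 171.12017861, 960.90382846])}
```

View pics/scene0.png

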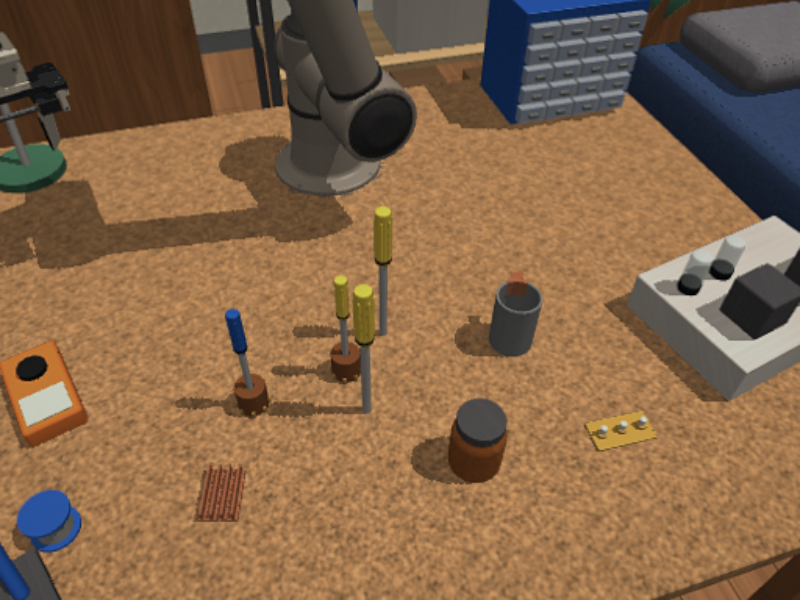

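View pics/side0.png

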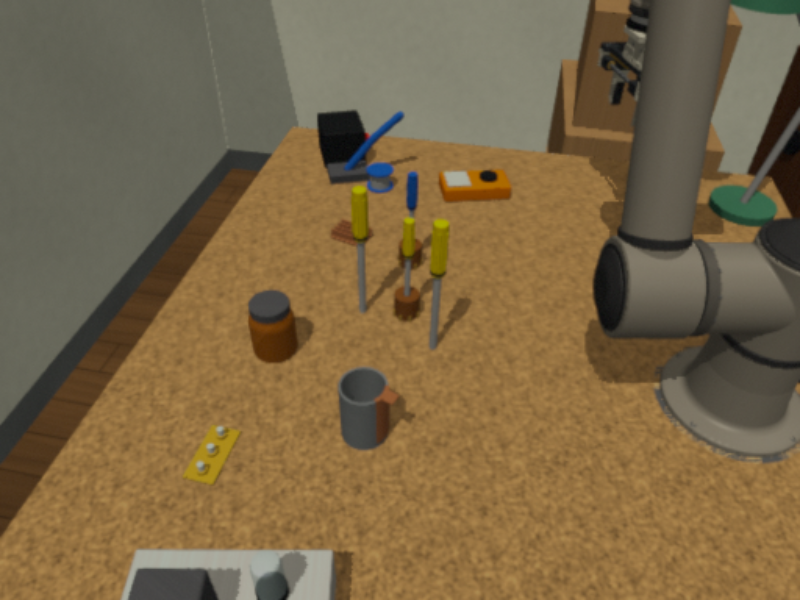

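The scene view shows the small yellow driver with its handle at (341,279)-(343,318) and its socket at (346,362). Two larger yellow look-alikes stand near it at (363,290) and (383,210). The pot mouth is at (517,302), with the copper tab at (517,284). In the side view the small driver's top is at (408,221), the pot mouth is at (363,383) and the tab at (390,396).

```bash
cat > h.py <<'E'
import cv2,numpy as np
from plant import bot
def und(m,p): return cv2.undistortPoints(np.array(p,float).reshape(-1,1,2),m["camera_matrix"],np.array(m["dist"])).reshape(-1,2)
def tri(ma,pa,mb,pb):
    P=[np.c_[m["R"],m["t"]] for m in(ma,mb)]
    X=cv2.triangulatePoints(P[0],P[1],und(ma,pa).T,und(mb,pb).T);return (X[:3]/X[3]).T
def plane(m,p,z):
    d=np.c_[und(m,p),np.ones(len(und(m,p)))]@m["R"]; c=-m["R"].T@m["t"]
    return c+d*((z-c[2])/d[:,2])[:,None]
def comps(img,lo,hi,amin=40):
    """img BGR; list of (area, top pt, bottom pt, centroid) from the long axis"""
    k=cv2.inRange(cv2.cvtColor(img,cv2.COLOR_BGR2HSV),lo,hi)
    n,l,s,c=cv2.connectedComponentsWithStats(k);r=[]
    for i in range(1,n):
        if s[i,4]<amin: continue
        p=np.argwhere(l==i)[:,::-1].astype(float);d=np.linalg.svd(p-p.mean(0),full_matrices=False)[2][0]
        if d[1]<0:d=-d
        t=(p-p.mean(0))@d; r.append((s[i,4],p.mean(0)+d*(t.min()-.5),p.mean(0)+d*(t.max()+.5),c[i]))
    return r
E
python3 - <<'E'
from h import *
np.set_printoptions(precision=1,suppress=True)
A,B=[cv2.imread(f"pics/raw_{n}0.png") for n in("scene","side")];a,b=bot.camera_model("scene"),bot.camera_model("side")
for n,I in(("scene",A),("side",B)):
    for nm,lo,hi in(("yel",(25,140,90),(33,255,255)),("blue",(105,150,60),(125,255,255)),("cop",(3,90,60),(12,190,255))):
        for r in comps(I,lo,hi): 
            if r[0]<900: print(n,nm,r[0],*[x*1.5625 for x in r[1:]])
s=1/1.5625
def T(n,p,q): print(n,tri(a,np.array(p)*s,b,np.array(q)*s))
T("top",[[341,277]],[[408,219]]);T("sock",[[346,350]],[[407,289]]);T("y1foot",[[366,412]],[[362,312]]);T("y2foot",[[383,335]],[[433,348]])
T("pot",[[517,302]],[[363,383]]);T("tab",[[517,284]],[[390,396]]);T("blue",[[233,312]],[[412,174]])
print(plane(a,np.array([[517,302],[516,275]])*s,100),plane(b,np.array([[363,383],[397,397]])*s,100))
E
```

```text
scene yel 57 [389.9 210.8] [374.1 211.5] [381.9 211.2]
scene yel 79 [371.3 289.5] [353.7 291.2] [362.3 290.4]
scene blue 223 [230.  308.5] [240.6 350.4] [235.3 329.6]
scene blue 332 [ -3.7 546.3] [ 22.7 599.7] [ 11.6 577.4]
scene cop 484 [35.8 -8.4] [73. 53.] [56.1 25.2]
scene cop 101 [85.1  7.9] [113.9  13.1] [99.4 10.5]
scene cop 882 [98.3 13. ] [168.9 116.6] [131.6  61.8]
scene cop 213 [146.  -1.] [163.5  57.9] [153.5  24.2]
scene cop 47 [686.7   3.3] [672.6  26.7] [680.   14.4]
scene cop 51 [174.2   7.8] [180.8  39.4] [177.8  24.9]
scene cop 258 [174.7  34.7] [197.9 104.6] [185.3  66.5]
scene cop 98 [62.9 48.4] [73.4 87. ] [68.6 69.1]
scene cop 40 [96.7 76.1] [102.1 102.6] [99.1 88. ]
scene cop 208 [125.   74.1] [159.7 127.2] [147.  107.7]
scene cop 116 [73.6 88. ] [ 82.5 119.4] [ 78.1 103.7]
scene cop 77 [ 96.5 102.5] [119.8 128.2] [106.9 113.9]
scene cop 92 [ 23.8 113.8] [ 27.4 143.1] [ 25.4 127.1]
scene cop 75 [105.4 125.4] [ 73.9 126.8] [ 88.2 126.1]
scene cop 159 [518.7 270.8] [514.2 296. ] [516.4 283.5]
scene cop 251 [334.  344.5] [361.8 372. ] [347.2 357.6]
scene cop 290 [
[... 227 characters left out ...]
185.] [359.8 238.3] [358.9 211. ]
side yel 161 [408.5 216.3] [407.2 255.6] [407.9 236.1]
side yel 326 [440.7 217.8] [436.9 272.9] [438.8 245.3]
side blue 217 [400.1 111.5] [343.9 168.5] [370.5 141.5]
side blue 111 [391.5 169. ] [366.3 169.8] [378.8 169.4]
side blue 113 [412.2 171.1] [410.5 207.1] [411.4 189.2]
side cop 107 [337.4 224.4] [354.4 246.2] [343.2 231.8]
side cop 212 [383.5 385. ] [379.5 443.2] [381.6 413.6]
top [[526.8 -92.7 196.4]]
sock [[527.3 -94.   51.6]]
y1foot [[602.9 -84.6  -5. ]]
y2foot [[469.1 -21.1  -5.6]]
pot [[543.8 160.3  92.9]]
tab [[505.6 175.9  91.1]]
blue [[ 545.2 -234.2  193.5]]
[[552.2 157.6 100. ]
 [500.7 179.3 100. ]] [[540.4 164.2 100. ]
 [491.2 178.9 100. ]]
```

Request:
carry_out:
  plan:
    - {"tz":30}
    - {"tz":45}
    - {"tz":45}
    - {"tx":20,"ty":20,"rz":-0.1}
    - {"tx":30,"ty":30,"rz":-0.1}
    - {"tx":30,"ty":30,"rz":-0.1}
    - {"tx":30,"ty":30,"rz":-0.1}
    - {"tx":30,"ty":30,"rz":-0.1}
    - {"tx":30,"ty":30,"rz":-0.1}
    - {"tx":30,"ty":30,"rz":-0.08}
    - {"tx":30,"ty":30}
    - {"tx":30,"ty":30}

```text
invalid input at $.plan[0]: expected keys tx, ty, tz, rx, ry, rz
```

Request:
carry_out:
  plan:
    - {"tx":30,"ty":30}
    - {"tx":30,"ty":30}
    - {"tx":25,"ty":30}
    - {"tx":10,"ty":30}
    - {"ty":20}
    - {}

```text
invalid input at $.plan[0]: expected keys tx, ty, tz, rx, ry, rz
```

Run:
```python
from h import *
o=bot.get_obs();m=bot.camera_model("wrist");i=bot.capture("wrist")[:,:,::-1]
cv2.imwrite("pics/w1.png",i);print(o["tool_pos"],o["tcp_rot"],m)
```

```text
[ 172.43994182 -495.47351934  194.9221274 ] [-3.14026532e+00 -1.87182701e-04  3.34765296e-01] {'camera_matrix': array([[327.46523786,   0.        , 255.49290574],
       [  0.        , 327.46523786, 192.1481408 ],
       [  0.        ,   0.        ,   1.        ]]), 'dist': array([-0.01443386,  0.        ,  0.        ,  0.        ,  0.        ]), 'R': array([[ 3.29483218e-01, -9.44161225e-01, -6.24269818e-04],
       [-9.12858187e-01, -3.18728124e-01,  2.55151549e-01],
       [-2.41103171e-01, -8.34982836e-02, -9.66900873e-01]]), 't': array([-524.19021764,  -32.68077181,  389.56661266])}
```

View pics/w1.png

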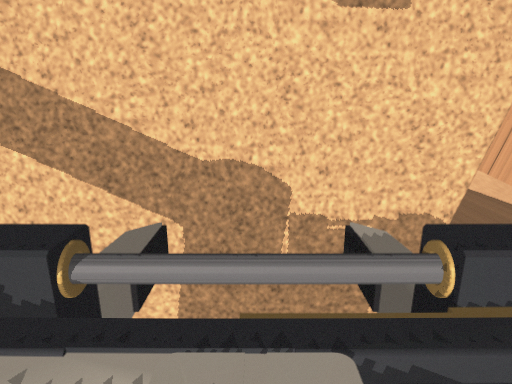

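All six keys are needed in each row, so the arm hasn't moved. The picture only shows bare bench between the fingers (pads at about x=130 and x=380, row 265).

Request:
carry_out:
  plan:
    - {"tx":0,"ty":0,"tz":30,"rx":0,"ry":0,"rz":0}
    - {"tx":0,"ty":0,"tz":45,"rx":0,"ry":0,"rz":0}
    - {"tx":0,"ty":0,"tz":45,"rx":0,"ry":0,"rz":0}
    - {"tx":20,"ty":20,"tz":0,"rx":0,"ry":0,"rz":-0.1}
    - {"tx":30,"ty":30,"tz":0,"rx":0,"ry":0,"rz":-0.1}
    - {"tx":30,"ty":30,"tz":0,"rx":0,"ry":0,"rz":-0.1}
    - {"tx":30,"ty":30,"tz":0,"rx":0,"ry":0,"rz":-0.1}
    - {"tx":30,"ty":30,"tz":0,"rx":0,"ry":0,"rz":-0.1}
    - {"tx":30,"ty":30,"tz":0,"rx":0,"ry":0,"rz":-0.1}
    - {"tx":30,"ty":30,"tz":0,"rx":0,"ry":0,"rz":-0.08}
    - {"tx":30,"ty":30,"tz":0,"rx":0,"ry":0,"rz":0}
    - {"tx":30,"ty":30,"tz":0,"rx":0,"ry":0,"rz":0}

```text
time: 1.35
tool_pos: [433.5, -234.3, 315.4]
tcp_rot: [3.142, 0.0, -0.345]
contact_force: [1.1, -0.2, 0.2]
grip_width: 91.5
finger_force: 0.0
```

Request:
carry_out:
  plan:
    - {"tx":10,"ty":40,"tz":0,"rx":0,"ry":0,"rz":0}
    - {"tx":10,"ty":40,"tz":0,"rx":0,"ry":0,"rz":0}
    - {"tx":10,"ty":40,"tz":0,"rx":0,"ry":0,"rz":0}
    - {"tx":4,"ty":40,"tz":0,"rx":0,"ry":0,"rz":0}
    - {"tx":0,"ty":0,"tz":0,"rx":0,"ry":0,"rz":0}
    - {"tx":0,"ty":0,"tz":0,"rx":0,"ry":0,"rz":0}

```text
time: 1.95
tool_pos: [466.5, -75.4, 315.4]
tcp_rot: [3.141, 0.0, -0.343]
contact_force: [0.5, -0.7, 0.5]
grip_width: 91.6
finger_force: 0.0
```

Run:
```python
from h import *
np.set_printoptions(precision=1,suppress=True)
o=bot.get_obs();m=bot.camera_model("wrist");i=bot.capture("wrist")[:,:,::-1].copy()
cv2.imwrite("pics/w2.png",i);print(o["tool_pos"],o["tcp_rot"])
for r in comps(i,(25,140,90),(33,255,255)): print(r, plane(m,[r[3],r[1],r[2]],195))
a,b=bot.camera_model("scene"),bot.camera_model("side");s=1/1.5625
for p,q in(((363,287),(359,187)),((383,209),(440.5,220))): print(tri(a,np.array([p])*s,b,np.array([q])*s))
for q in((527,-93,195),(527,-93,45)): print(cv2.projectPoints(np.array([q],float),cv2.Rodrigues(m["R"])[0],m["t"],m["camera_matrix"],np.array(m["dist"]))[0])
```

```text
[466.5 -75.4 315.4] [ 3.1  0.  -0.3]
(np.int32(754), array([199.5,   1.4]), array([206.4,  34.2]), array([202.9,  17.8])) [[615.2 -80.2 195. ]
 [628.  -82.2 195. ]
 [602.  -78.2 195. ]]
(np.int32(272), array([252.5, 101.5]), array([252.6, 123.5]), array([252.6, 112.8])) [[525.6 -93.6 195. ]
 [535.1 -96.9 195. ]
 [516.5 -90.4 195. ]]
(np.int32(487), array([181.4, 203.2]), array([202.4, 219.3]), array([191.9, 211.2])) [[456.2  -4.6 195. ]
 [467.4   2.  195. ]
 [444.8 -11.3 195. ]]
[[601.3 -83.  249.2]]
[[470.2 -20.5 249.2]]
[[[251.5 111.6]]]
[[[252.7 109.7]]]
```

View pics/w2.png

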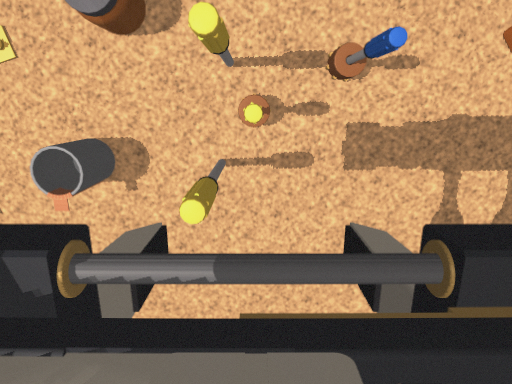

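The small yellow top is at pixel (252,112), at world position about (526,-93), standing upright over its socket. The pot rim is centred at about (57,171), with the tab at (61,203) below it. I'll go down onto the driver.

Request:
carry_out:
  plan:
    - {"tx":30,"ty":-9,"tz":0,"rx":0,"ry":0,"rz":0}
    - {"tx":29.5,"ty":-8.5,"tz":0,"rx":0,"ry":0,"rz":0}
    - {"tx":0,"ty":0,"tz":-10,"rx":0,"ry":0,"rz":0}
    - {"tx":0,"ty":0,"tz":-20,"rx":0,"ry":0,"rz":0}
    - {"tx":0,"ty":0,"tz":-20,"rx":0,"ry":0,"rz":0}
    - {"tx":0,"ty":0,"tz":-20,"rx":0,"ry":0,"rz":0}
    - {"tx":0,"ty":0,"tz":-20,"rx":0,"ry":0,"rz":0}
    - {"tx":0,"ty":0,"tz":-20,"rx":0,"ry":0,"rz":0}
    - {"tx":0,"ty":0,"tz":-20,"rx":0,"ry":0,"rz":0}
    - {"tx":0,"ty":0,"tz":-20,"rx":0,"ry":0,"rz":0}
    - {"tx":0,"ty":0,"tz":-7,"rx":0,"ry":0,"rz":0}
    - {"tx":0,"ty":0,"tz":0,"rx":0,"ry":0,"rz":0}

```text
time: 3.2
tool_pos: [524.9, -94.0, 157.6]
tcp_rot: [3.141, 0.003, -0.347]
contact_force: [-0.7, 0.3, -0.2]
grip_width: 91.8
finger_force: 0.0
```

Request:
carry_out:
  gripper: 1
  plan:
    - {"tx":0,"ty":0,"tz":0,"rx":0,"ry":0,"rz":0}
    - {"tx":0,"ty":0,"tz":0,"rx":0,"ry":0,"rz":0}
    - {"tx":0,"ty":0,"tz":0,"rx":0,"ry":0,"rz":0}
    - {"tx":0,"ty":0,"tz":0,"rx":0,"ry":0,"rz":0}
    - {"tx":0,"ty":0,"tz":0,"rx":0,"ry":0,"rz":0}
    - {"tx":0,"ty":0,"tz":0,"rx":0,"ry":0,"rz":0}
    - {"tx":0,"ty":0,"tz":0,"rx":0,"ry":0,"rz":0}
    - {"tx":0,"ty":0,"tz":0,"rx":0,"ry":0,"rz":0}
    - {"tx":0,"ty":0,"tz":0,"rx":0,"ry":0,"rz":0}
    - {"tx":0,"ty":0,"tz":0,"rx":0,"ry":0,"rz":0}

```text
time: 4.2
tool_pos: [526.0, -93.4, 158.5]
tcp_rot: [3.142, 0.0, -0.345]
contact_force: [0.3, -1.1, 0.1]
grip_width: 16.6
finger_force: 29.2
```

Run:
```python
from h import *
from scipy.spatial.transform import Rotation as Ro
np.set_printoptions(precision=1,suppress=True)
# wrist model at the w2 pose, rebuilt from present hand-eye
o=bot.get_obs();m=bot.camera_model("wrist")
T=lambda p,r:np.vstack([np.c_[Ro.from_euler("xyz",r).as_matrix(),p],[0,0,0,1]])
E=np.vstack([np.c_[m["R"],m["t"]],[0,0,0,1]])@T(o["tool_pos"],o["tcp_rot"])
X=E@np.linalg.inv(T([466.5,-75.4,315.4],[3.141,0,-.343]));w=dict(m,R=X[:3,:3],t=X[:3,3])
print(o["tool_pos"],o["grip_width"],o["finger_force"],o["contact_force"])
print(plane(w,[[57,171],[32,171],[82,171],[57,146],[57,196],[61,209],[61,196]],100))
```

```text
[526.  -93.4 158.5] 16.550782316141316 29.164794981479645 [ 0.3 -1.1  0.1]
[[540.1 164.6 100. ]
 [550.9 194.7 100. ]
 [529.4 134.6 100. ]
 [568.2 149.5 100. ]
 [510.9 180.4 100. ]
 [493.5 183.9 100. ]
 [509.2 175.5 100. ]]
```

Request:
carry_out:
  plan:
    - {"tx":0,"ty":0,"tz":10,"rx":0,"ry":0,"rz":0}
    - {"tx":0,"ty":0,"tz":15,"rx":0,"ry":0,"rz":0}
    - {"tx":0,"ty":0,"tz":20,"rx":0,"ry":0,"rz":0}
    - {"tx":0,"ty":0,"tz":20,"rx":0,"ry":0,"rz":0}
    - {"tx":0,"ty":0,"tz":20,"rx":0,"ry":0,"rz":0}
    - {"tx":0,"ty":0,"tz":20,"rx":0,"ry":0,"rz":0}
    - {"tx":0,"ty":0,"tz":20,"rx":0,"ry":0,"rz":0}
    - {"tx":0,"ty":0,"tz":15,"rx":0,"ry":0,"rz":0}
    - {"tx":0,"ty":10,"tz":0,"rx":0,"ry":0,"rz":0}
    - {"tx":0,"ty":20,"tz":0,"rx":0,"ry":0,"rz":0}
    - {"tx":0,"ty":20,"tz":0,"rx":0,"ry":0,"rz":0}
    - {"tx":0,"ty":25,"tz":0,"rx":0,"ry":0,"rz":0}

```text
time: 5.4
tool_pos: [525.5, -17.3, 297.8]
tcp_rot: [3.141, 0.001, -0.346]
contact_force: [0.1, 0.5, -1.1]
grip_width: 16.2
finger_force: 30.0
```

Request:
carry_out:
  plan:
    - {"tx":0,"ty":25,"tz":0,"rx":0,"ry":0,"rz":0}
    - {"tx":0,"ty":25,"tz":0,"rx":0,"ry":0,"rz":0}
    - {"tx":0,"ty":25,"tz":0,"rx":0,"ry":0,"rz":0}
    - {"tx":-4,"ty":25,"tz":0,"rx":-0.027,"ry":-0.064,"rz":0}
    - {"tx":-4,"ty":25,"tz":0,"rx":-0.027,"ry":-0.064,"rz":0}
    - {"tx":-4,"ty":25,"tz":0,"rx":-0.027,"ry":-0.064,"rz":0}
    - {"tx":-4,"ty":25,"tz":0,"rx":-0.027,"ry":-0.064,"rz":0}
    - {"tx":-4,"ty":18,"tz":0,"rx":-0.027,"ry":-0.064,"rz":0}
    - {"tx":-2,"ty":5,"tz":0,"rx":-0.027,"ry":-0.064,"rz":0}
    - {"tx":0,"ty":0,"tz":0,"rx":0,"ry":0,"rz":0}
    - {"tx":0,"ty":0,"tz":0,"rx":0,"ry":0,"rz":0}

```text
time: 6.5
tool_pos: [503.3, 180.2, 298.2]
tcp_rot: [3.117, -0.414, -0.338]
contact_force: [0.3, 0.3, -0.6]
grip_width: 16.0
finger_force: 30.0
```

Run:
```python
from h import *
o=bot.get_obs();print(o["tool_pos"],o["tcp_rot"],o["grip_width"],o["finger_force"])
c=[]
for n in("scene","side"):
    i=bot.capture(n)[:,:,::-1];cv2.imwrite(f"pics/raw_{n}1.png",i)
    x,y=(240,90) if n=="scene" else (130,130)
    c.append(cv2.resize(i[y:y+200,x:x+133],None,fx=3,fy=3,interpolation=cv2.INTER_CUBIC))
cv2.imwrite("pics/c1.png",np.hstack(c))
```

```text
[503.29912698 180.21416638 298.18873464] [ 3.11722871 -0.41416715 -0.33844723] 15.961704082655366 29.999893605709076
```

View pics/c1.png

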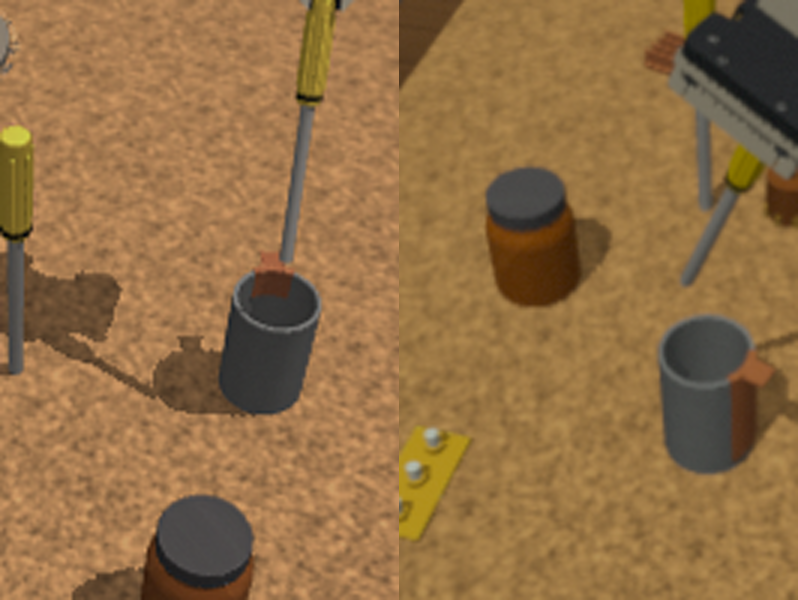

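The crop shows the driver gripped and tilted above the pot. The foot is at (287,261) in the scene half and (686,282) in the side half. The rim is centred at (276,300) in the scene half and (706,350) in the side half, with the tab at (275,262) and (756,368).

Run:
```python
from h import *
np.set_printoptions(precision=1,suppress=True)
a,b=bot.camera_model("scene"),bot.camera_model("side")
S=np.array([[287,260],[311,101],[276.5,300],[275,255]])/3+[240,90]
D=(np.array([[686,281],[735,188],[706.5,350],[768,371]])-[399,0])/3+[130,130]
X=tri(a,S,b,D);print(X);print(plane(a,S[2:],100),plane(b,D[2:],100))
d=X[1]-X[0];print(np.linalg.norm(d),np.degrees(np.arctan2(np.hypot(d[0],d[1]),d[2])),np.degrees(np.arctan2(d[1],d[0])))
```

```text
[[554.6 158.8 155.3]
 [514.7 178.5 263.7]
 [540.2 166.1  96.8]
 [495.9 182.1 101.1]]
[[543.6 164.7 100. ]
 [498.5 183.9 100. ]] [[539.1 168.3 100. ]
 [493.6 178.3 100. ]]
117.25161742258899 22.31741326002608 153.67307423736094
```

Request:
carry_out:
  plan:
    - {"tx":4,"ty":-2,"tz":-10,"rx":0,"ry":0,"rz":0}
    - {"tx":0,"ty":0,"tz":-15,"rx":0,"ry":0,"rz":0}
    - {"tx":0,"ty":0,"tz":-15,"rx":0,"ry":0,"rz":0}
    - {"tx":0,"ty":0,"tz":-15,"rx":0,"ry":0,"rz":0}
    - {"tx":0,"ty":0,"tz":-15,"rx":0,"ry":0,"rz":0}
    - {"tx":0,"ty":0,"tz":-15,"rx":0,"ry":0,"rz":0}
    - {"tx":0,"ty":0,"tz":-10,"rx":0,"ry":0,"rz":0}
    - {"tx":0,"ty":0,"tz":-10,"rx":0,"ry":0,"rz":0}
    - {"tx":0,"ty":0,"tz":-10,"rx":0,"ry":0,"rz":0}
    - {"tx":0,"ty":0,"tz":-10,"rx":0,"ry":0,"rz":0}
    - {"tx":0,"ty":0,"tz":-8,"rx":0,"ry":0,"rz":0}
    - {"tx":0,"ty":0,"tz":0,"rx":0,"ry":0,"rz":0}

```text
time: 7.8
tool_pos: [507.4, 177.4, 164.2]
tcp_rot: [3.116, -0.414, -0.34]
contact_force: [-0.1, 0.2, -1.2]
grip_width: 16.4
finger_force: 30.0
```

```bash
cat > v.py <<'E'
import sys
from h import *
k=sys.argv[1];o=bot.get_obs();print(o["tool_pos"],o["tcp_rot"],o["grip_width"],o["contact_force"],o["moment"])
c=[]
for n in("scene","side"):
    i=bot.capture(n)[:,:,::-1];cv2.imwrite(f"pics/raw_{n}{k}.png",i)
    x,y=(240,90) if n=="scene" else (130,130)
    c.append(cv2.resize(i[y:y+200,x:x+133],None,fx=3,fy=3,interpolation=cv2.INTER_CUBIC))
cv2.imwrite(f"pics/c{k}.png",np.hstack(c))
E
python3 v.py 2
```

```text
[507.38637395 177.40257389 164.22697858] [ 3.1160472  -0.41444055 -0.33952701] 16.353598904379375 [-0.12459537  0.19638512 -1.16205318] [0.17060513 0.32667208 0.00652237]
```

View pics/c2.png

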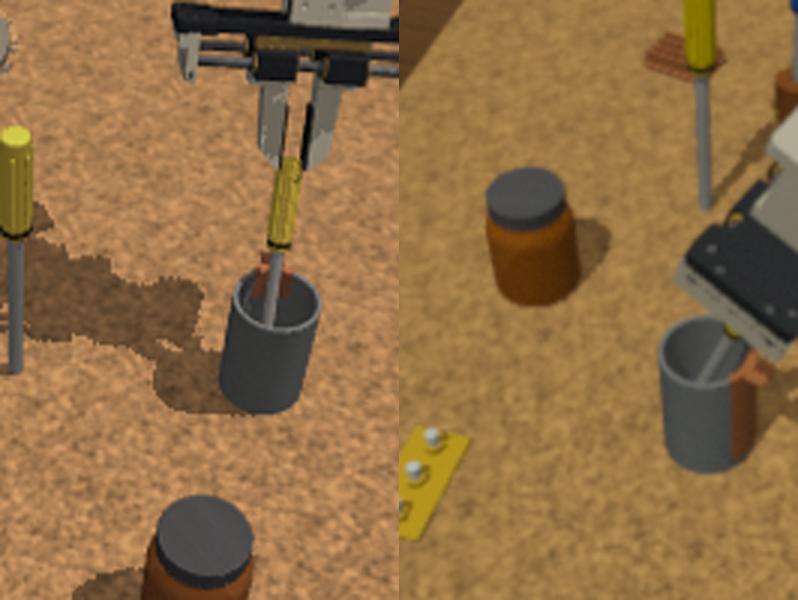

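The shaft is inside the pot, near the strap side ((272,290) in the scene half, (728,345) in the side half). The pot has not moved.

Request:
carry_out:
  plan:
    - {"tx":0,"ty":0,"tz":-5,"rx":0,"ry":0,"rz":0}
    - {"tx":0,"ty":0,"tz":-5,"rx":0,"ry":0,"rz":0}
    - {"tx":0,"ty":0,"tz":-2,"rx":0,"ry":0,"rz":0}
    - {"tx":0,"ty":0,"tz":0,"rx":0,"ry":0,"rz":0}

```text
time: 8.3
tool_pos: [507.8, 177.6, 153.1]
tcp_rot: [3.117, -0.416, -0.34]
contact_force: [-0.1, 0.6, -0.8]
grip_width: 15.8
finger_force: 30.0
```

Request:
carry_out:
  plan:
    - {"tx":0,"ty":0,"tz":-1,"rx":0,"ry":0,"rz":0}
    - {"tx":0,"ty":0,"tz":-1,"rx":0,"ry":0,"rz":0}
    - {"tx":0,"ty":0,"tz":0,"rx":0,"ry":0,"rz":0}

```text
time: 8.6
tool_pos: [508.0, 177.6, 151.5]
tcp_rot: [3.118, -0.416, -0.34]
contact_force: [-0.4, 0.6, -1.0]
grip_width: 15.9
finger_force: 30.0
```

Request:
carry_out:
  plan:
    - {"tx":0,"ty":0,"tz":-1,"rx":0,"ry":0,"rz":0}
    - {"tx":0,"ty":0,"tz":0,"rx":0,"ry":0,"rz":0}

```text
time: 8.8
tool_pos: [508.0, 177.6, 150.4]
tcp_rot: [3.117, -0.416, -0.34]
contact_force: [-0.1, 0.2, -0.9]
grip_width: 16.5
finger_force: 30.0
```

Request:
carry_out:
  plan:
    - {"tx":0,"ty":0,"tz":-1,"rx":0,"ry":0,"rz":0}
    - {"tx":0,"ty":0,"tz":0,"rx":0,"ry":0,"rz":0}

```text
time: 9.0
tool_pos: [508.2, 177.8, 149.8]
tcp_rot: [3.118, -0.417, -0.34]
contact_force: [-0.7, 0.0, 0.6]
grip_width: 16.0
finger_force: 30.0
```

Request:
carry_out:
  plan:
    - {"tx":0,"ty":0,"tz":-1,"rx":0,"ry":0,"rz":0}
    - {"tx":0,"ty":0,"tz":0,"rx":0,"ry":0,"rz":0}

```text
time: 9.2
tool_pos: [508.7, 178.0, 149.5]
tcp_rot: [3.119, -0.418, -0.34]
contact_force: [-2.6, 1.4, 6.0]
grip_width: 16.1
finger_force: 30.0
```

Request:
carry_out:
  plan:
    - {"tx":0,"ty":0,"tz":-1,"rx":0,"ry":0,"rz":0}
    - {"tx":0,"ty":0,"tz":0,"rx":0,"ry":0,"rz":0}

```text
time: 9.4
tool_pos: [509.2, 178.3, 149.4]
tcp_rot: [3.12, -0.419, -0.341]
contact_force: [-3.8, 1.8, 10.2]
grip_width: 16.0
finger_force: 30.0
```

Request:
carry_out:
  plan:
    - {"tx":0,"ty":0,"tz":-1,"rx":0,"ry":0,"rz":0}
    - {"tx":0,"ty":0,"tz":0,"rx":0,"ry":0,"rz":0}

```text
time: 9.6
tool_pos: [509.8, 178.7, 149.3]
tcp_rot: [3.122, -0.421, -0.341]
contact_force: [-5.3, 2.2, 14.5]
grip_width: 16.2
finger_force: 30.1
```

Request:
carry_out:
  plan:
    - {"tx":0,"ty":0,"tz":2.5,"rx":0,"ry":0,"rz":0}
    - {"tx":-3,"ty":1.3,"tz":-1.2,"rx":-0.008,"ry":-0.02,"rz":0}
    - {"tx":0,"ty":0,"tz":0,"rx":0,"ry":0,"rz":0}

```text
time: 9.9
tool_pos: [504.2, 179.0, 147.4]
tcp_rot: [3.116, -0.437, -0.339]
contact_force: [-2.0, 0.0, 0.8]
grip_width: 16.1
finger_force: 30.0
```

Request:
carry_out:
  plan:
    - {"tx":-2,"ty":0.8,"tz":-0.8,"rx":-0.005,"ry":-0.013,"rz":0}
    - {"tx":0,"ty":0,"tz":0,"rx":0,"ry":0,"rz":0}

```text
time: 10.1
tool_pos: [502.6, 179.8, 146.7]
tcp_rot: [3.116, -0.451, -0.339]
contact_force: [-0.3, -0.3, 1.2]
grip_width: 16.4
finger_force: 30.0
```

Request:
carry_out:
  plan:
    - {"tx":-2,"ty":0.8,"tz":-0.8,"rx":-0.005,"ry":-0.013,"rz":0}
    - {"tx":0,"ty":0,"tz":0,"rx":0,"ry":0,"rz":0}

```text
time: 10.3
tool_pos: [500.7, 180.5, 145.9]
tcp_rot: [3.115, -0.465, -0.339]
contact_force: [0.1, -0.1, 0.3]
grip_width: 16.1
finger_force: 30.0
```

```bash
python3 v.py 3
```

```text
[500.69092593 180.49924834 145.91242807] [ 3.11501607 -0.46450388 -0.33863248] 16.08208126110539 [ 0.10102956 -0.06456698  0.25960014] [0.12103297 0.31554548 0.04591143]
```

View pics/c3.png

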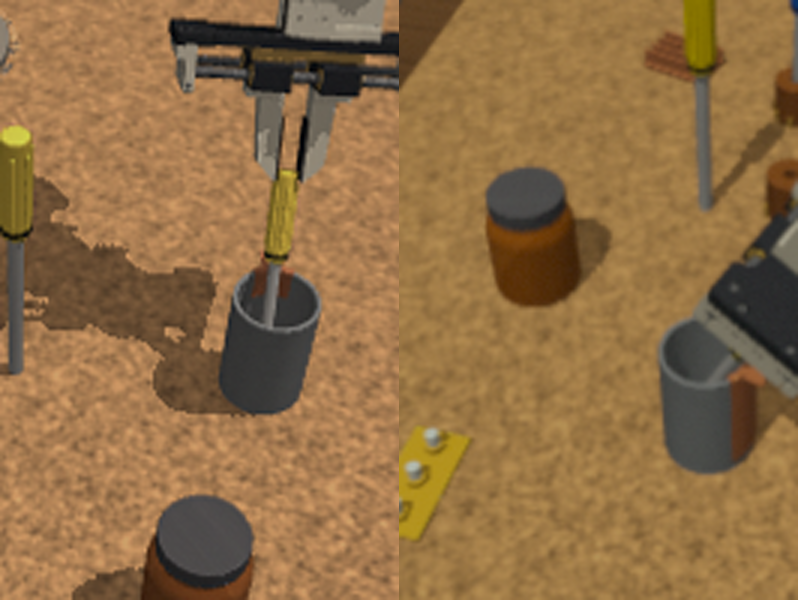

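The shaft is close to the rim at the strap in both halves ((272,285) and (738,365)), and the pot is still in place. I'll keep leaning it until the rim pushes back.

Request:
carry_out:
  plan:
    - {"tx":-2,"ty":0.8,"tz":-0.9,"rx":-0.005,"ry":-0.013,"rz":0}
    - {"tx":0,"ty":0,"tz":0,"rx":0,"ry":0,"rz":0}

```text
time: 10.6
tool_pos: [498.8, 181.3, 145.1]
tcp_rot: [3.115, -0.479, -0.339]
contact_force: [0.1, -0.4, -0.4]
grip_width: 15.9
finger_force: 30.0
```

Request:
carry_out:
  plan:
    - {"tx":-2,"ty":0.8,"tz":-0.9,"rx":-0.005,"ry":-0.013,"rz":0}
    - {"tx":0,"ty":0,"tz":0,"rx":0,"ry":0,"rz":0}

```text
time: 10.8
tool_pos: [496.8, 182.1, 144.2]
tcp_rot: [3.114, -0.492, -0.338]
contact_force: [0.1, 0.2, -1.1]
grip_width: 15.9
finger_force: 30.0
```

Request:
carry_out:
  plan:
    - {"tx":-2,"ty":0.8,"tz":-0.9,"rx":-0.005,"ry":-0.013,"rz":0}
    - {"tx":0,"ty":0,"tz":0,"rx":0,"ry":0,"rz":0}

```text
time: 11.0
tool_pos: [495.0, 183.0, 143.5]
tcp_rot: [3.114, -0.507, -0.338]
contact_force: [0.9, -0.9, -1.0]
grip_width: 16.1
finger_force: 30.0
```

Request:
carry_out:
  plan:
    - {"tx":-1,"ty":0.4,"tz":-1.2,"rx":-0.003,"ry":-0.007,"rz":0}
    - {"tx":0,"ty":0,"tz":0,"rx":0,"ry":0,"rz":0}

```text
time: 11.2
tool_pos: [494.3, 183.4, 142.5]
tcp_rot: [3.114, -0.515, -0.338]
contact_force: [0.9, 0.8, 1.2]
grip_width: 15.9
finger_force: 30.0
```

Request:
carry_out:
  plan:
    - {"tx":-1,"ty":0.4,"tz":-0.7,"rx":-0.003,"ry":-0.007,"rz":0}
    - {"tx":0,"ty":0,"tz":0,"rx":0,"ry":0,"rz":0}

```text
time: 11.4
tool_pos: [493.0, 183.8, 141.8]
tcp_rot: [3.113, -0.523, -0.338]
contact_force: [0.6, -0.7, 1.8]
grip_width: 15.9
finger_force: 30.0
```

Request:
carry_out:
  plan:
    - {"tx":-1,"ty":0.4,"tz":-0.7,"rx":-0.003,"ry":-0.007,"rz":0}
    - {"tx":0,"ty":0,"tz":0,"rx":0,"ry":0,"rz":0}

```text
time: 11.6
tool_pos: [492.2, 184.4, 141.3]
tcp_rot: [3.113, -0.531, -0.338]
contact_force: [-0.3, 0.0, 4.2]
grip_width: 16.1
finger_force: 30.0
```

Request:
carry_out:
  gripper: 0
  plan:
    - {"tx":0,"ty":0,"tz":0,"rx":0,"ry":0,"rz":0}
    - {"tx":0,"ty":0,"tz":0,"rx":0,"ry":0,"rz":0}
    - {"tx":0,"ty":0,"tz":0,"rx":0,"ry":0,"rz":0}
    - {"tx":0,"ty":0,"tz":0,"rx":0,"ry":0,"rz":0}
    - {"tx":0,"ty":0,"tz":0,"rx":0,"ry":0,"rz":0}
    - {"tx":0,"ty":0,"tz":0,"rx":0,"ry":0,"rz":0}
    - {"tx":0,"ty":0,"tz":0,"rx":0,"ry":0,"rz":0}
    - {"tx":0,"ty":0,"tz":0,"rx":0,"ry":0,"rz":0}

```text
time: 12.4
tool_pos: [492.0, 184.1, 140.9]
tcp_rot: [3.113, -0.53, -0.338]
contact_force: [-0.4, -0.2, -0.6]
grip_width: 75.6
finger_force: 0.0
```

Request:
carry_out:
  plan:
    - {"tx":-5,"ty":2,"tz":8.5,"rx":0,"ry":0,"rz":0}
    - {"tx":-9.5,"ty":4,"tz":17,"rx":0,"ry":0,"rz":0}
    - {"tx":-9.5,"ty":4,"tz":17,"rx":0,"ry":0,"rz":0}
    - {"tx":-9.5,"ty":4,"tz":17,"rx":0,"ry":0,"rz":0}
    - {"tx":-9.5,"ty":4,"tz":17,"rx":0,"ry":0,"rz":0}
    - {"tx":-9.5,"ty":4,"tz":17,"rx":0,"ry":0,"rz":0}
    - {"tx":-5,"ty":2,"tz":20,"rx":0,"ry":0,"rz":0}
    - {"tx":0,"ty":0,"tz":20,"rx":0,"ry":0,"rz":0}
    - {"tx":0,"ty":0,"tz":0,"rx":0,"ry":0,"rz":0}

```text
time: 13.3
tool_pos: [435.2, 209.2, 277.8]
tcp_rot: [3.118, -0.534, -0.34]
contact_force: [0.0, -0.3, -0.3]
grip_width: 91.8
finger_force: 0.0
```

```bash
python3 v.py 4
```

```text
[435.20646088 209.20443013 277.79206274] [ 3.11844737 -0.53360825 -0.33983039] 91.83025127112352 [ 0.03828979 -0.27571816 -0.25534539] [0.16125452 0.2940587  0.02723865]
```

View pics/c4.png

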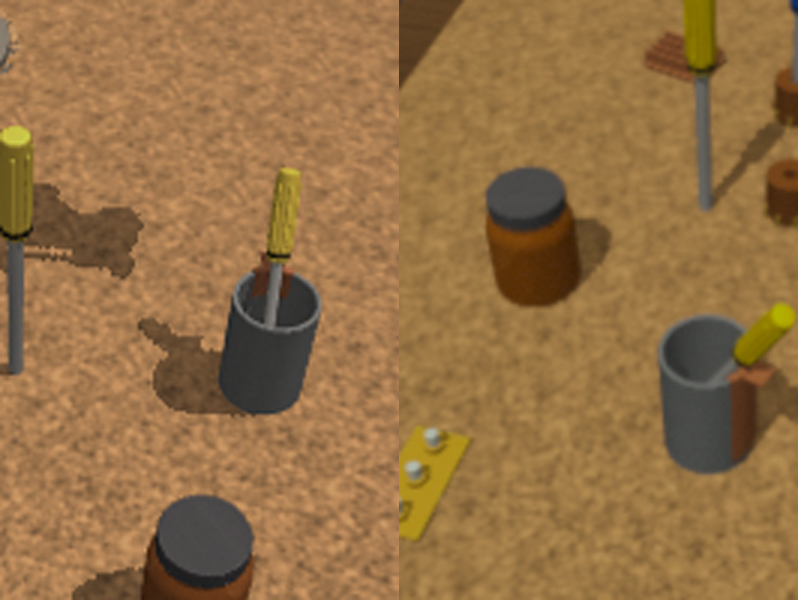

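The driver leans over the copper strap ((272,270) and (745,360)), handle up. The pot has not moved and the gripper is clear, so I'm handing in.

```bash
python3 -c "
from plant import bot
print(bot.close_job())"
```

```text
the job is handed in; nothing more can be done
None
```

I parked the yellow nut driver in the grey pot, handle up and leaning on the strap side, lowered until its foot met the floor before release; the pot hasn't moved, I kept clear of the blue driver, and the job is handed in at about 13.4 s.

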